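# Start a measuring run: lock the stage, light on, start

## Task

Get the measuring station running by pushing three controls in this order: first push the mushroom-headed locking plunger on the positioning stage all the way down, then rock the ring-light switch over by pressing its raised end fully down, then press the round start button on the pendant right down and let it come up again. This is all pushing with closed fingertips: pick nothing up, do not press the square key, and leave the pendant, the light box and the small things standing where they are.

Things in the scene. Friction and masses are not known exactly. Their poses are not given: they have to be found in the camera images.
- plunger (a joint): Locking plunger of the stage, slides straight down: 0 m fully up, 0.008 m fully down (then its head is 1 mm above the collar under it). It starts 0 to 2 mm down. It moves against about 5 N of friction and stays where it is left; counts as down beyond 0.0065 m.
- plunger_top (a point): Centre of the top of the plunger's round black head (disc 32 mm across, 10 mm thick, on an aluminium collar 26 mm across). Moves with the plunger; 87 mm above the table when fully up, 79 mm when fully down.
- stage: Aluminium positioning stage bolted to the table, 130 x 130 mm base, stacked plates with the top face 50 mm above the table. Origin: centre of its underside, z up. The plunger axis is at x +12, y -32 mm in its frame; an upright silver micrometer (20 mm across, top 115 mm above the table; not a control to press) at x +40, y +45 mm; a lying micrometer stub sticks out of its +x side to x 113 mm.
- rocker (a joint): Ring-light rocker switch, hinged in its middle: 0 rad off (starts at 0 to 0.04), 0.40 rad fully over, on. Moves against about 0.04 N m of friction and stays where it is left; counts as on beyond 0.33 rad.
- rocker_raised (a point): Point on the upper face of the half of the rocker that stands up at the start, 28 mm along that half from the hinge line. Moves with the rocker: at the start about 23 mm (level) from the hinge and 86 mm above the table, when fully over 28 mm from the hinge and 76 mm above the table, that half then being level.
- light_box: Ring-light supply, an aluminium box 110 x 140 x 60 mm, 0.9 kg, loose on rubber feet. Origin: centre of its underside, z up. Centred on its top is a dark bezel (top 66 mm above the table) with the grey rocker, 30 mm wide (x) and 72 mm long (y), two flat halves of 36 mm meeting in a shallow V over the hinge line, which runs along x at x 0, y 0, 70 mm up. The half at +y stands up 0.4 rad at the start, the half at -y lies level.
- start_button (a joint): Round start button on the pendant, slides straight down: 0 m released, 0.006 m fully down; spring 1.7 N at the start of travel to 5 N fully down, springs back. Counts as pressed beyond 0.0045 m.
- start_top (a point): Centre of the top of the round start button (steel, 32 mm across, standing 10 mm out of a dark ring 42 mm across); 54 mm above the table when released.
- stop_key (a joint): Square stop key beside the start button, same travel and spring (0 to 0.006 m); it must not be pressed (beyond 0.003 m fails).
- stop_top (a point): Centre of the top of the square stop key (steel, 28 x 28 mm), 54 mm above the table.
- pendant: Grey hand pendant 100 x 140 x 40 mm, 0.6 kg, loose on rubber feet. Origin: centre of its underside, z up. Start button at x 0, y +36 mm, stop key at x 0, y -36 mm in its frame.
- specimen: Bystander: loose steel block 24 x 24 x 14 mm lying on top of the stage. Origin: centre of its underside.
- vial: Bystander: small closed glass jar, 28 mm across, 50 mm tall, in front of the light box (robot's side). Origin: centre of its underside.
- thumbscrew: Bystander: loose black thumbscrew, 26 mm across, 26 mm tall, in front of the pendant (robot's side). Origin: centre of its underside.
- weight: Bystander: steel calibration weight, 26 mm across, 38 mm tall, behind the light box (away from the robot). Origin: centre of its underside.
- collar: Bystander: steel shaft collar (ring) 36 mm across, 12 mm tall, lying in front of the stage (robot side). Origin: centre of its underside.
- driver: Bystander: screwdriver 160 mm long lying crosswise far on the table. Origin: on its underside near its middle.
- objective: Bystander: dark lens barrel 40 mm across, 50 mm tall, far on the table. Origin: centre of its underside.
- dish: Bystander: open grey tray 80 x 110 x 22 mm, far on the table. Origin: centre of its underside.
Things that resemble listed ones, but are neither listed nor needed, are in the scene too. What is shaped like the stage but brown is not meant. What is shaped like the pendant but green is not meant.

How it is judged:
By the outcome, as a careful person would: the job done as asked, in the order asked, and still so for the second after the job is handed in, with the robot touching nothing.
It also fails if it takes over 48 s, if anything falls off the work surface, if the arm or the gripper's body presses on something with over 40 N, if the wrist force passes 120 N, or if a joint passes its speed limit or range.

## Robot

A 6-joint arm with a two-finger parallel gripper is mounted at the origin on the work surface. World frame = base frame: x ahead of the robot, y to its left, z up, the work surface at z = 0. Lengths are in mm, angles in rad, forces in N, time in s.
With the tool pointing down it reaches from about 325 to 875 mm from the base axis. Payload 4.4 kg.
Tool frame: the origin (TCP) lies at the very end of the fingers, on their centre line; the grasp point (between the pads) lies 19 mm behind it; x points along the fingers, z is the direction in which the jaws open and shut, and the axes are right-handed (so a half turn about x gives the same grasp; the last joint's range is limited). The gripper opens to 85 mm and grips with 20 to 120 N. Pads are 22 mm wide; open, the fingers measure 114 mm over their backs; the gripper's body (76 mm by 85 mm) begins 54 mm behind the grasp point. The pads swing forward as they close: fully open they stand 13 mm farther back than shut.
Start: joints at [-1.454, 0.207, 1.542, -0, 1.393, -0.15], TCP at [151.584, -554.662, 231.282] pointing down, gripper open.
Joint ranges: [-2.73, 2.73], [-0.86, 2.22], [0.23, 2.46], [-1.11, 4.25], [0.08, 2.63], [-2.82, 2.82]. Speed limits (rad/s): [2.79, 2.79, 3.14, 3.14, 3.14, 3.14].

## Interface

Orientations are given as a rotation vector (axis times angle).
In Python, from station import manip gives the robot as it stands.
- The arm moves only by the shell command python3 -m creep 'ROWS' [FORCE]. ROWS is JSON, one flat list of numbers, 7 for each row, row after row: the turn, a rotation vector about the tool's x, y, z in rad, then the shift along the tool's x, y, z in cm, then the opening in per cent of the stroke, from 0 (shut) to 100 (fully open). A call has exactly 10 rows; each row shifts and turns the commanded pose from where the row before left it, along the tool's axes as they then stand; what a row does not reach is not made up. A row lasts 1/10 s, in which the tool goes at most 50 mm and 8.59 degrees, less where a joint would pass 70% of its speed; a pose out of reach is approached as far as the arm can. A call with a gripper value outside its range is refused whole. The fingers move at their own pace and stop on an object; FORCE is the grip in N (left out, the last holds). Time passes only in rows, so rows that do not move let the fingers close, or fill a call up. It gives the time, the measured TCP pose, the force and the opening at its end, in the units of the state.
- manip.read_state(): the state, without advancing time (a new reading comes with each control period).
- manip.get_image(name): name is "scene" or "side" or "wrist"; returns the picture (480x640x3 uint8, blue, green, red); there is no depth.
- manip.calibration(name): a dict with "fx", "fy", "cx", "cy" (pixels), "rvec" (rotation vector, rad) and "tvec" (3), from world to camera coordinates, as OpenCV has them. Camera axes: x right, y down, z forward; pixel columns grow to the right and rows downward; lengths in mm; the calibration is good to about 2 mm. The wrist camera is an equidistant fisheye: a pixel r from the principal point sees the ray r / f radians off the axis. A picture is of the moment at which its call begins: read the wrist's pose just before it. calibration takes no time and is no camera call; for the wrist camera it gives the pose at the moment of the call.
- manip.hand_in(): hands the job in, once; it reports no verdict.
The state is a dict: "clock": time; "qpos": joint angles; "qd": joint speeds; "effort": joint torques, N m; "tcp_pos": TCP position; "orientation": TCP orientation; "force": force on the tool from outside, world axes, zero at the start; "moment": the same for the moment, N m; "width": finger opening in mm.
Only numpy, scipy, OpenCV 4.12 (cv2) and the standard library are available. Lean on these libraries where they do the work, as an engineer would, in place of code of your own. Each camera call takes 0.05 s, during which the arm holds its last target. There are 200 camera calls.

## Working session

There is one attempt and no reset: what is moved stays moved. The work goes in short steps, Python scripts to look and compute and a shell command to move; the robot and the scene stay as the last step left them, time stands still between calls to the robot, and variables do not carry over. Pictures are saved under pics/ and viewed, about 8 in all and at most 12, crops included, and the job is handed in when it is done.

```bash
mkdir -p pics; ls
cat > h.py <<'E'
import cv2,numpy as np
from station import manip
from scipy.spatial.transform import Rotation as R
def ray(c,u,v,fish=False):
    Rm=cv2.Rodrigues(np.array(c['rvec'],float))[0];t=np.array(c['tvec'],float).ravel()
    x=(u-c['cx'])/c['fx'];y=(v-c['cy'])/c['fy']
    if fish:
        th=np.hypot(x,y);s=np.sin(th)/max(th,1e-9);d=np.array([x*s,y*s,np.cos(th)])
    else: d=np.array([x,y,1.])
    return -Rm.T@t,Rm.T@(d/np.linalg.norm(d))
def plane(c,u,v,z,fish=False):
    o,d=ray(c,u,v,fish);return o+d*(z-o[2])/d[2]
def proj(c,P):
    return cv2.projectPoints(np.array(P,float).reshape(-1,3),np.array(c['rvec'],float),np.array(c['tvec'],float),np.array([[c['fx'],0,c['cx']],[0,c['fy'],c['cy']],[0,0,1]]),None)[0].reshape(-1,2)
def cross(r):
    A=np.zeros((3,3));b=np.zeros(3)
    for o,d in r:
        M=np.eye(3)-np.outer(d,d);A+=M;b+=M@o
    p=np.linalg.solve(A,b);return p,[np.linalg.norm((np.eye(3)-np.outer(d,d))@(p-o)) for o,d in r]
E
python3 - <<'E'
from h import *
import json
for n in("scene","side","wrist"):
    c=manip.calibration(n);print(n,{k:np.round(v,3).tolist() for k,v in c.items()}, 'pos',ray(c,c['cx'],c['cy']))
    cv2.imwrite(f'pics/{n}0.png',manip.get_image(n)); json.dump({k:np.array(v).tolist() for k,v in c.items()},open(f'pics/{n}0.json','w'))
print(manip.read_state())
E
```

```text
pics
scene {'fx': 578.003, 'fy': 578.003, 'cx': 315.476, 'cy': 249.879, 'rvec': [1.218, 2.084, -1.151], 'tvec': [321.1, -195.01, 1926.642]} pos (array([1644.97736178,  599.88509776,  887.28350028]), array([-0.72207752, -0.42969209, -0.54218886]))
side {'fx': 489.893, 'fy': 489.893, 'cx': 322.159, 'cy': 246.403, 'rvec': [0.963, -2.364, 1.158], 'tvec': [361.65, 304.922, 861.327]} pos (array([-90.49630738, 604.29832731, 769.6012088 ]), array([ 0.55567809, -0.56292748, -0.61182883]))
wrist {'fx': 371.648, 'fy': 371.648, 'cx': 313.404, 'cy': 233.662, 'rvec': [-2.292, 1.749, 0.275], 'tvec': [-575.388, -40.258, 379.991]} pos (array([ 226.55151602, -535.10654185,  373.39067208]), array([-0.29453062, -0.07912054, -0.9523611 ]))
{'clock': 0.15, 'qpos': array([-1.45454253e+00,  2.07256414e-01,  1.54266112e+00, -4.34376562e-06,
        1.39351875e+00, -1.50504258e-01]), 'qd': array([-0.00138849, -0.00180284, -0.00333477, -0.000887  ,  0.00100799,
        0.00024261]), 'effort': array([-6.39215286e-04, -3.83515656e+01, -2.92039669e+01, -3.62506835e-04,
        6.74640571e-03,  1.20437303e-06]), 'tcp_pos': array([ 151.48721185, -554.05528804,  230.35750796]), 'orientation': array([ 1.01176677,  1.32497851, -1.00956353]), 'force': array([ 0.90755441,  0.251926  , -0.20535418]), 'moment': array([-0.00259441, -0.04039086, -0.03875116]), 'width': 85.65686067180668}
```

View pics/scene0.png

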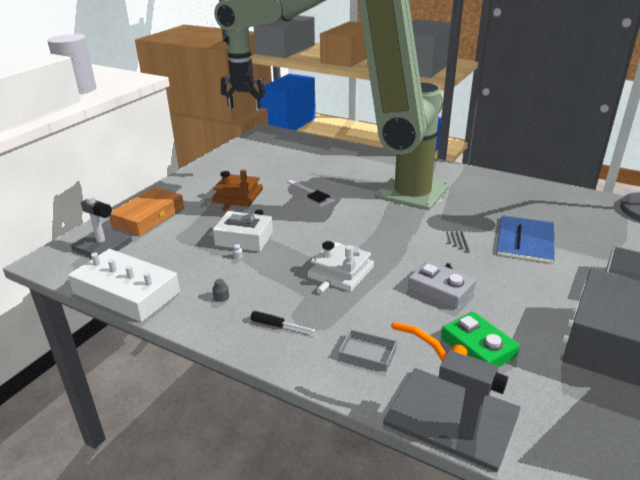

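View pics/side0.png

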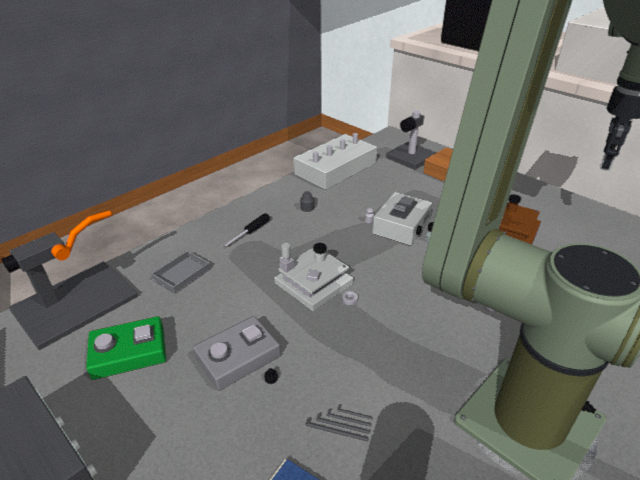

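The scene view shows the silver stage at (343,264) with its black plunger at (328,246), the light box at (243,229), and the grey pendant at (442,284) with its round button at (456,281). The side view shows the plunger at (320,248), the rocker at (404,205), the round button at (219,351) and the square key at (252,332).

Look-alikes: the brown stage (scene 238,188), the green pendant (scene 480,340) and the upright micrometer (scene 350,255). I choose the silver stage and the grey pendant, and check them in a crop.

Run:
```python
from h import *
s=cv2.imread('pics/scene0.png');d=cv2.imread('pics/side0.png')
def cr(im,x,y,w,h):
    o=cv2.resize(im[y:y+h,x:x+w],(400,300),interpolation=cv2.INTER_CUBIC)
    cv2.putText(o,f'{x},{y} x{400/w:.0f}',(5,295),0,.5,(0,0,255));return o
a=np.hstack([cr(s,300,230,80,60),cr(s,205,195,80,60)]);b=np.hstack([cr(d,270,235,80,60),cr(d,365,180,80,60)])
cv2.imwrite('pics/m1.png',np.vstack([a,b]))
a=np.hstack([cr(s,400,250,80,60),cr(d,190,310,100,75)]);cv2.imwrite('pics/m2.png',a)
```

```text
(no output)
```

View pics/m1.png

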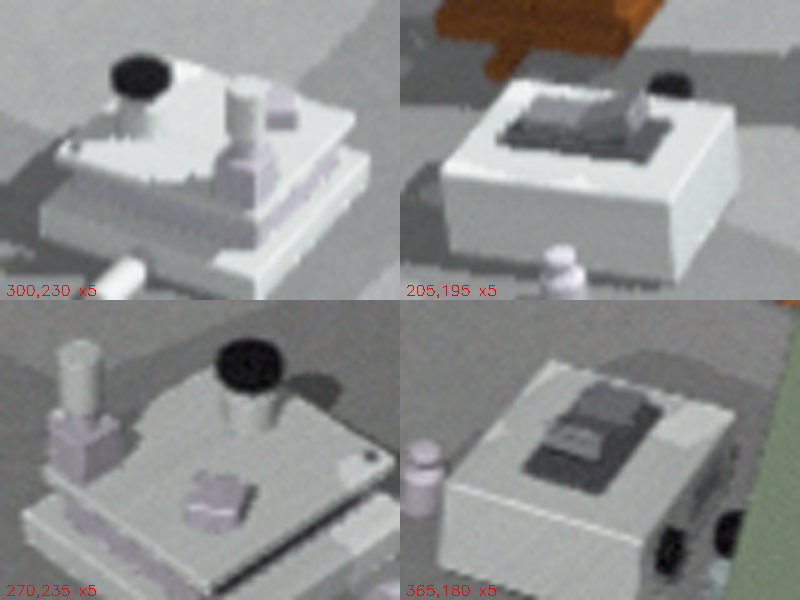

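View pics/m2.png

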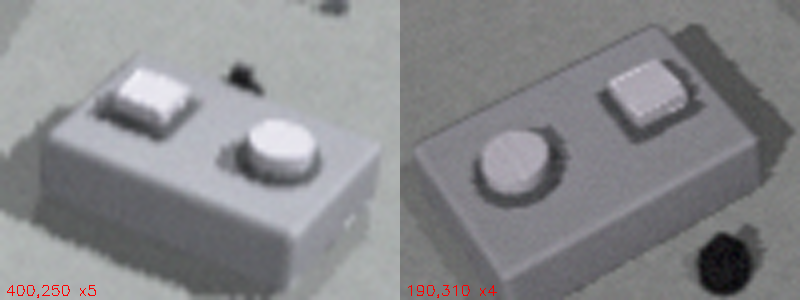

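Run:
```python
from h import *
S=manip.calibration('scene');D=manip.calibration('side')
for n,a,b in [('plunger',(328,244.4),(319.8,247.4)),('start',(456.6,277),(219,350)),('stop',(430.6,268.4),(252.5,332.5)),('microm',(349,246.8),(286,244.5)),('lb -',(213.4,228.6),None),]:
    if b: p,e=cross([ray(S,*a),ray(D,*b)]);print(n,p.round(1),np.round(e,1))
print('bezel/box top corners')
for a in [(213.4,228.6),(228,210.6),(272.4,217),(258.6,235.6)]: print('S',plane(S,*a,60).round(1))
for a in [(395,192),(432,203),(413,228.6),(373.4,217)]: print('D',plane(D,*a,60).round(1))
```

```text
plunger [535.1 -22.   82.4] [0.3 0.3]
start [476.5 306.9  53.1] [0.3 0.3]
stop [467.2 235.3  50.6] [1. 1.]
microm [565.   53.6 115.4] [0.6 0.6]
bezel/box top corners
S [ 583.6 -364.8   60. ]
S [ 479.9 -392.3   60. ]
S [ 449.9 -254.1   60. ]
S [ 554.5 -230.2   60. ]
D [ 581.6 -364.    60. ]
D [ 476.3 -388.    60. ]
D [ 442.9 -257.1   60. ]
D [ 546.  -228.1   60. ]
```

```bash
cat >> h.py <<'E'
def togo(P):
    s=manip.read_state();M=R.from_rotvec(s['orientation']).as_matrix()
    print('t',round(s['clock'],2),'tcp',s['tcp_pos'].round(1),'F',s['force'].round(1),'w',round(s['width'],1),'q',s['qpos'].round(2))
    print('axes\n',M.round(4),'\nshift cm',(M.T@(np.array(P)-s['tcp_pos'])/10).round(2))
    # turn to point straight down
    x=M.T@np.array([0,0,-1.]);print('turn to down',np.cross([1,0,0],x).round(4))
E
python3 -c "
from h import *
togo([535,-22,180])"
```

```text
t 0.15 tcp [ 151.5 -554.1  230.4] F [ 0.9  0.3 -0.2] w 85.7 q [-1.45  0.21  1.54 -0.    1.39 -0.15]
axes
 [[-2.000e-04  9.646e-01  2.636e-01]
 [ 1.800e-03  2.636e-01 -9.646e-01]
 [-1.000e+00  3.000e-04 -1.800e-03]] 
shift cm [  5.12  51.02 -41.2 ]
turn to down [ 0.     -0.0018 -0.0003]
```

```bash
python3 -m creep '[0,0,0,0.2,2.6,-2.1,0, 0,0,0,0.2,2.6,-2.1,0, 0,0,0,0.2,2.6,-2.1,0, 0,0,0,0.2,2.6,-2.1,0, 0,0,0,0.2,2.6,-2.1,0, 0,0,0,0.2,2.6,-2.1,0, 0,0,0,0.2,2.6,-2.1,0, 0,0,0,0.2,2.6,-2.1,0, 0,0,0,0.2,2.6,-2.1,0, 0,0,0,0.2,2.6,-2.1,0]' 40
python3 -m creep '[0,0,0,0.3,2.6,-2.1,0, 0,0,0,0.3,2.6,-2.1,0, 0,0,0,0.3,2.6,-2.1,0, 0,0,0,0.3,2.6,-2.1,0, 0,0,0,0.3,2.6,-2.1,0, 0,0,0,0.3,2.6,-2.1,0, 0,0,0,0.3,2.6,-2.1,0, 0,0,0,0.3,2.3,-2.1,0, 0,0,0,0.3,2.3,-1.6,0, 0,0,0,0,0,0,0]'
python3 - <<'E'
from h import *
import json
c=manip.calibration('wrist');im=manip.get_image('wrist');cv2.imwrite('pics/w1.png',im)
json.dump({k:np.array(v).tolist() for k,v in c.items()},open('pics/w1.json','w'))
togo([535,-22,110])
E
```

```text
clock: 1.15
tcp_pos: [347.5, -282.1, 211.0]
orientation: [1.011, 1.324, -1.011]
force: [1.0, -0.9, 0.4]
width: -0.0
clock: 2.15
tcp_pos: [519.4, -43.4, 183.6]
orientation: [1.008, 1.326, -1.007]
force: [-0.3, -0.0, 0.3]
width: 0.1
t 2.2 tcp [518.5 -44.8 183.7] F [0.2 0.  0.1] w 0.2 q [-0.25  0.14  1.73 -0.    1.28  1.05]
axes
 [[-1.300e-03  9.638e-01  2.665e-01]
 [ 1.000e-04  2.665e-01 -9.638e-01]
 [-1.000e+00 -1.300e-03 -4.000e-04]] 
shift cm [ 7.36  2.21 -1.75]
turn to down [ 0.     -0.0004  0.0013]
```

View pics/w1.png

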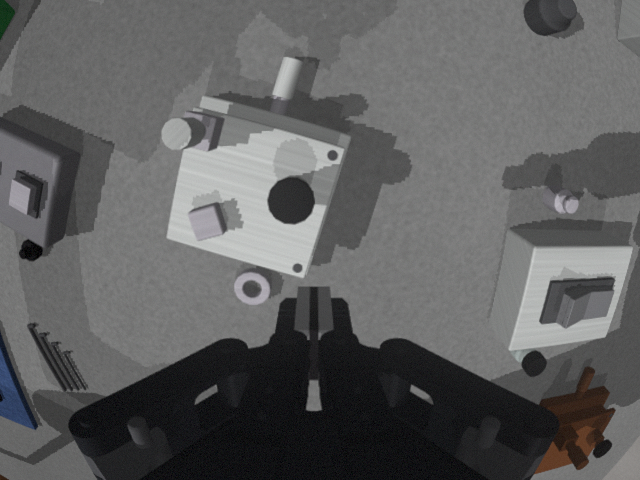

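The wrist view shows the black plunger head at (291,200) on the silver stage, the collar at (252,288) and the light box at right with its rocker near (580,300). Next I check the plunger position from this view.

Run:
```python
from h import *
import json
c=json.load(open('pics/w1.json'));im=cv2.imread('pics/w1.png').max(2)[170:230,260:325]
n,l,st,ce=cv2.connectedComponentsWithStats((im<45).astype('uint8'))
i=1+st[1:,4].argmax();u,v=ce[i]+[260,170];print(u,v,st[i])
S=manip.calibration('scene');D=manip.calibration('side')
for z in (80,86):print(plane(c,u,v,z,True).round(1))
print(cross([ray(S,328,244.4),ray(D,319.8,247.4),ray(c,u,v,True)]))
for p in [(541,282),(612,278),(605,322),(545,325),(585,295),(613,285)]:print(p,plane(c,*p,66,True).round(1))
togo([535,-22,95])
cv2.imwrite('pics/w1r.png',cv2.resize(cv2.imread('pics/w1.png')[210:370,490:640],None,fx=4,fy=3.75,interpolation=cv2.INTER_CUBIC))
```

```text
304.7983870967742 188.96774193548387 [ 32   8  22  26 124]
[547.1 -31.1  80. ]
[548.2 -31.   86. ]
(array([540.54672894, -26.1922983 ,  80.02201093]), [np.float64(7.132917614322393), np.float64(2.6810515171842746), np.float64(8.12610951744019)])
(541, 282) [ 524.5 -254.5   66. ]
(612, 278) [ 549.  -348.5   66. ]
(605, 322) [ 501.6 -373.1   66. ]
(545, 325) [ 484.5 -285.3   66. ]
(585, 295) [ 524.1 -319.3   66. ]
(613, 285) [ 542.5 -355.5   66. ]
t 2.2 tcp [518.5 -44.8 183.7] F [0.2 0.  0.1] w 0.2 q [-0.25  0.14  1.73 -0.    1.28  1.05]
axes
 [[-1.300e-03  9.638e-01  2.665e-01]
 [ 1.000e-04  2.665e-01 -9.638e-01]
 [-1.000e+00 -1.300e-03 -4.000e-04]] 
shift cm [ 8.86  2.21 -1.75]
turn to down [ 0.     -0.0004  0.0013]
```

View pics/w1r.png

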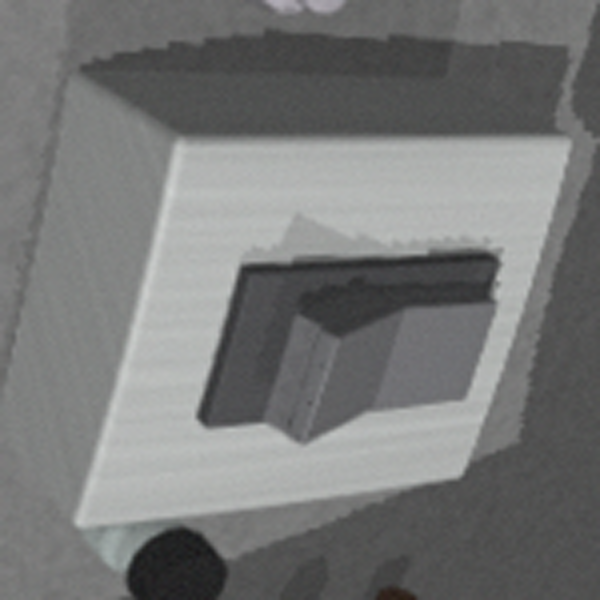

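The crop confirms that the raised half, whose end face shows at (310,380), is on the +y side. The plunger mask caught only part of the head because the threshold was too low, so I redo it.

Run:
```python
from h import *
import json
c=json.load(open('pics/w1.json'));im=cv2.imread('pics/w1.png').max(2)[170:230,260:325]
n,l,st,ce=cv2.connectedComponentsWithStats((im<70).astype('uint8'))
print(st[1:],ce[1:]+[260,170])
S=manip.calibration('scene');D=manip.calibration('side')
print(cross([ray(S,328,244.4),ray(D,319.8,247.4),ray(c,291,200,True)]))
print(plane(c,291,200,86,True))
```

```text
[[   8    7   47   47 1660]] [[290.94698795 199.88072289]]
(array([536.23365246, -22.97122759,  81.78457744]), [np.float64(1.570052059590784), np.float64(0.708533566133281), np.float64(1.7606001974782215)])
[538.61007189 -24.08655437  86.        ]
```

```bash
python3 -m creep '[0,0,0,0,0.8,-0.6,0, 0,0,0,0,0.8,-0.6,0, 0,0,0,0.9,0.7,-0.4,0, 0,0,0,1.5,0,0,0, 0,0,0,1.5,0,0,0, 0,0,0,1.5,0,0,0, 0,0,0,1.5,0,0,0, 0,0,0,1.0,0,0,0, 0,0,0,0.6,0,0,0, 0,0,0,0,0,0,0]'
python3 - <<'E'
from h import *
togo([536,-23,78.5])
E
```

```text
clock: 3.2
tcp_pos: [535.7, -24.4, 98.2]
orientation: [1.01, 1.325, -1.012]
force: [-1.1, -0.5, 0.5]
width: -0.2
t 3.2 tcp [535.7 -24.4  98.2] F [-1.1 -0.5  0.5] w -0.2 q [-0.21  0.28  1.75  0.    1.11  1.1 ]
axes
 [[-2.000e-03  9.647e-01  2.634e-01]
 [ 4.000e-04  2.634e-01 -9.647e-01]
 [-1.000e+00 -1.800e-03 -9.000e-04]] 
shift cm [ 1.97  0.06 -0.12]
turn to down [ 0.     -0.0009  0.0018]
```

```bash
python3 -m creep '[0,0,0,0.4,0,-0.1,0, 0,0,0,0.3,0,0,0, 0,0,0,0.2,0,0,0, 0,0,0,0.2,0,0,0, 0,0,0,0.2,0,0,0, 0,0,0,0.2,0,0,0, 0,0,0,0.2,0,0,0, 0,0,0,0.2,0,0,0, 0,0,0,0.1,0,0,0, 0,0,0,0,0,0,0]'
```

```text
clock: 4.2
tcp_pos: [536.3, -23.5, 79.3]
orientation: [1.011, 1.323, -1.01]
force: [-0.1, 0.1, 2.9]
width: -0.4
```

```bash
python3 -m creep '[0,0,0,0.1,0,0,0, 0,0,0,0.1,0,0,0, 0,0,0,0,0,0,0, 0,0,0,0,0,0,0, 0,0,0,0,0,0,0, 0,0,0,0,0,0,0, 0,0,0,0,0,0,0, 0,0,0,0,0,0,0, 0,0,0,0,0,0,0, 0,0,0,0,0,0,0]'
```

```text
clock: 5.2
tcp_pos: [536.4, -23.5, 79.0]
orientation: [1.01, 1.323, -1.01]
force: [-5.5, 0.3, 13.4]
width: -0.1
```

```bash
python3 -m creep '[0,0,0,-1,0,0,0, 0,0,0,-2,0,0,0, 0,0,0,-3,0,0,0, 0,0,0,-2.5,-1,2,0, 0,0,0,-1,-1.9,3.3,0, 0,0,0,0,-1.9,3.3,0, 0,0,0,0,-1.9,3.3,0, 0,0,0,0,-1.9,3.3,0, 0,0,0,0,-1.9,3.3,0, 0,0,0,0,-1.9,3.3,0]'
python3 -m creep '[0,0,0,0,-1.4,3.3,0, 0,0,0,0,0,0,0, 0,0,0,0,0,0,0, 0,0,0,0,0,0,0, 0,0,0,0,0,0,0, 0,0,0,0,0,0,0, 0,0,0,0,0,0,0, 0,0,0,0,0,0,0, 0,0,0,0,0,0,0, 0,0,0,0,0,0,0]'
python3 - <<'E'
from h import *
import json
c=manip.calibration('wrist');im=manip.get_image('wrist');cv2.imwrite('pics/w2.png',im)
json.dump({k:np.array(v).tolist() for k,v in c.items()},open('pics/w2.json','w'))
togo([508.5,-287,110])
E
```

```text
clock: 6.2
tcp_pos: [473.4, -267.8, 171.9]
orientation: [1.011, 1.323, -1.01]
force: [0.1, -0.1, 0.0]
width: -0.0
clock: 7.2
tcp_pos: [469.2, -301.9, 172.3]
orientation: [1.01, 1.324, -1.01]
force: [-0.9, -0.9, -0.3]
width: 0.1
t 7.25 tcp [ 469.2 -302.   172.3] F [-0.1 -1.1 -0.2] w -0.1 q [-0.73  0.23  1.65  0.    1.27  0.58]
axes
 [[ 1.000e-04  9.646e-01  2.636e-01]
 [-0.000e+00  2.636e-01 -9.646e-01]
 [-1.000e+00  0.000e+00  1.000e-04]] 
shift cm [ 6.23  4.18 -0.41]
turn to down [ 0.      0.0001 -0.    ]
```

View pics/w2.png

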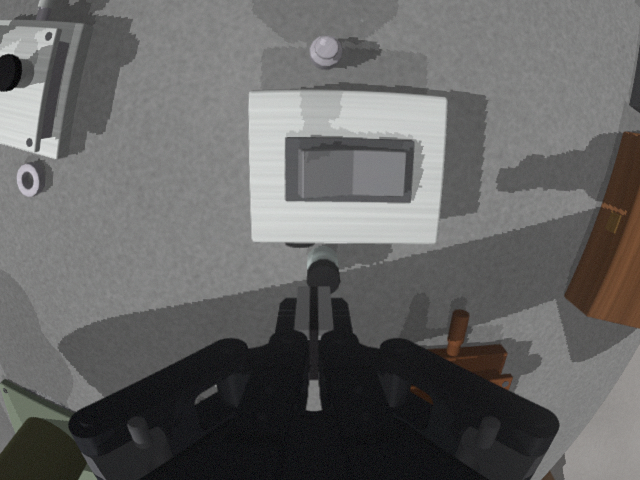

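The wrist view shows the bezel from (285,137) to (411,202), the rocker's hinge line at column 352 and the raised end's edge at column 301. The vial stands at (322,272).

Run:
```python
from h import *
import json
c=json.load(open('pics/w2.json'))
b=np.array([plane(c,*p,66,True) for p in [(285,137),(413,139),(411,202),(285,202)]]);print(b.round(1),b.mean(0))
t=np.array([plane(c,*p,60,True) for p in [(249,91),(446,97),(437,243),(252,242)]]);print(t.round(1),t.mean(0))
print('hinge',plane(c,352,173,70,True),'end',plane(c,301,174,90,True),'raised',plane(c,312,173.5,86,True))
# two-view height of raised end (scene crop edge mid (633,118)->)
S=manip.calibration('scene');print('two-view end',cross([ray(c,301,174,True),ray(S,205+238/5,195+112/5)]))
v=plane(c,322,272,50,True);print('vial',v)
```

```text
[[ 527.4 -268.    66. ]
 [ 550.3 -351.6   66. ]
 [ 507.8 -364.1   66. ]
 [ 484.1 -279.1   66. ]] [ 517.41215121 -315.69175599   66.        ]
[[ 551.9 -235.5   60. ]
 [ 587.  -367.8   60. ]
 [ 482.8 -396.7   60. ]
 [ 447.3 -262.8   60. ]] [ 517.23531882 -315.68317088   60.        ]
hinge [ 516.18340504 -317.31468391   70.        ] end [ 509.52557599 -284.56711211   90.        ] raised [ 511.00369504 -291.12014169   86.        ]
two-view end (array([ 507.00005739, -283.68548846,   79.16450413]), [np.float64(1.2875503817469802), np.float64(1.2875503817470793)])
vial [ 433.74812555 -320.10839749   50.        ]
```

```bash
python3 -m creep '[0,0,0,0,1,-0.1,0, 0,0,0,0,1.2,-0.1,0, 0,0,0,0.5,1.2,-0.1,0, 0,0,0,1.5,0.8,0,0, 0,0,0,2,0,0,0, 0,0,0,2,0,0,0, 0,0,0,1,0,0,0, 0,0,0,0.5,0,0,0, 0,0,0,0,0,0,0, 0,0,0,0,0,0,0]'
python3 -m creep '[0,0,0,0.3,0,0,0, 0,0,0,0.3,0,0,0, 0,0,0,0.3,0,0,0, 0,0,0,0.3,0,0,0, 0,0,0,0.2,0,0,0, 0,0,0,0.2,0,0,0, 0,0,0,0.2,0,0,0, 0,0,0,0.2,0,0,0, 0,0,0,0,0,0,0, 0,0,0,0,0,0,0]'
python3 -m creep '[0,0,0,0.1,0,0,0, 0,0,0,0,0,0,0, 0,0,0,0,0,0,0, 0,0,0,0,0,0,0, 0,0,0,0,0,0,0, 0,0,0,0,0,0,0, 0,0,0,0,0,0,0, 0,0,0,0,0,0,0, 0,0,0,0,0,0,0, 0,0,0,0,0,0,0]'
```

```text
clock: 8.25
tcp_pos: [509.5, -288.4, 97.9]
orientation: [1.01, 1.322, -1.01]
force: [-0.5, -0.0, 0.0]
width: -0.2
clock: 9.25
tcp_pos: [508.8, -288.3, 77.1]
orientation: [1.01, 1.324, -1.011]
force: [-0.5, -0.9, 0.3]
width: -0.2
clock: 10.25
tcp_pos: [508.9, -288.0, 76.3]
orientation: [1.01, 1.324, -1.01]
force: [-0.2, -1.2, 0.5]
width: -0.3
```

```bash
python3 -m creep '[0,0,0,0.1,0,0,0, 0,0,0,0.1,0,0,0, 0,0,0,0.1,0,0,0, 0,0,0,0,0,0,0, 0,0,0,0,0,0,0, 0,0,0,0,0,0,0, 0,0,0,0,0,0,0, 0,0,0,0,0,0,0, 0,0,0,0,0,0,0, 0,0,0,0,0,0,0]'
```

```text
clock: 11.25
tcp_pos: [509.1, -288.1, 75.8]
orientation: [1.01, 1.324, -1.01]
force: [-5.1, 2.9, 13.1]
width: -0.2
```

Bottomed at 75.8 mm with 13 N. I lift, step back and check the rocker.

```bash
python3 -m creep '[0,0,0,-0.5,0,0,0, 0,0,0,-1.5,0,0,0, 0,0,0,-2.5,0,0,0, 0,0,0,-2.5,-0.6,0,0, 0,0,0,-2,-1.2,0.1,0, 0,0,0,-1,-1.2,0.1,0, 0,0,0,0,-1.2,0.1,0, 0,0,0,0,0,0,0, 0,0,0,0,0,0,0, 0,0,0,0,0,0,0]'
python3 - <<'E'
from h import *
im=manip.get_image('wrist')[70:270,220:480];o=cv2.imread('pics/w2.png')[70:270,220:480]
cv2.imwrite('pics/w3.png',cv2.resize(np.hstack([o,im]),None,fx=1.5,fy=1.5,interpolation=cv2.INTER_CUBIC))
togo([474,304,150])
E
```

```text
clock: 12.25
tcp_pos: [468.8, -301.4, 171.9]
orientation: [1.011, 1.326, -1.01]
force: [-0.8, 0.9, -0.6]
width: -0.2
t 12.3 tcp [ 469.  -301.5  172.1] F [0.1 0.1 0. ] w -0.0 q [-0.73  0.23  1.65  0.    1.27  0.58]
axes
 [[-1.300e-03  9.646e-01  2.638e-01]
 [ 1.500e-03  2.638e-01 -9.646e-01]
 [-1.000e+00 -9.000e-04 -1.800e-03]] 
shift cm [  2.3   16.46 -58.26]
turn to down [ 0.     -0.0018  0.0009]
```

View pics/w3.png

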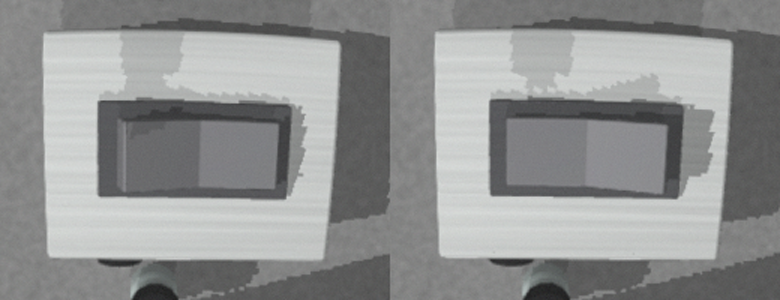

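The right half shows the rocker over: the left half is now flat and the shadow has switched to the other end. The box has not moved. Now the pendant.

```bash
python3 -m creep '[0,0,0,0,0.5,-2,0, 0,0,0,0,0.55,-3.3,0, 0,0,0,0,0.55,-3.3,0, 0,0,0,0,0.55,-3.3,0, 0,0,0,0,0.55,-3.3,0, 0,0,0,0,0.55,-3.3,0, 0,0,0,0,0.55,-3.3,0, 0,0,0,0,0.55,-3.3,0, 0,0,0,0,0.55,-3.3,0, 0,0,0,0,0.55,-3.3,0]'
python3 -m creep '[0,0,0,0.2,0.55,-3.3,0, 0,0,0,0.2,0.55,-3.3,0, 0,0,0,0.2,0.55,-3.3,0, 0,0,0,0.2,0.55,-3.3,0, 0,0,0,0.2,0.55,-3.3,0, 0,0,0,0.2,0.55,-3.3,0, 0,0,0,0.2,0.55,-3.3,0, 0,0,0,0.1,0.55,-3.3,0, 0,0,0,0,0,0,0, 0,0,0,0,0,0,0]'
python3 - <<'E'
from h import *
import json
c=manip.calibration('wrist');im=manip.get_image('wrist');cv2.imwrite('pics/w4.png',im)
json.dump({k:np.array(v).tolist() for k,v in c.items()},open('pics/w4.json','w'))
togo([476.5,307,80])
E
```

```text
clock: 13.3
tcp_pos: [437.1, 20.7, 173.0]
orientation: [1.01, 1.325, -1.01]
force: [0.1, 0.0, 0.2]
width: -0.3
clock: 14.3
tcp_pos: [409.7, 285.2, 157.8]
orientation: [1.007, 1.325, -1.01]
force: [0.1, 0.1, 0.2]
width: 0.1
t 14.35 tcp [410.  284.5 157.9] F [-0.4 -0.8  0. ] w -0.0 q [ 0.43  0.12  1.8  -0.    1.22  1.74]
axes
 [[-1.100e-03  9.643e-01  2.649e-01]
 [-8.000e-04  2.649e-01 -9.643e-01]
 [-1.000e+00 -1.300e-03  5.000e-04]] 
shift cm [ 7.78  7.02 -0.42]
turn to down [-0.      0.0005  0.0013]
```

View pics/w4.png

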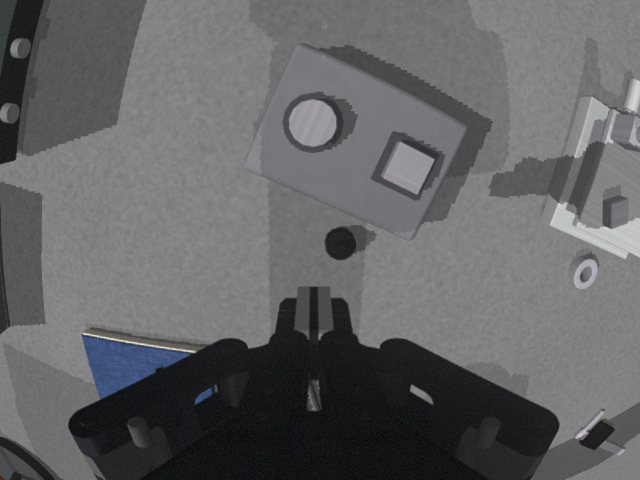

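The wrist view shows the round button at (313,123), the square key at (409,167) and the thumbscrew at (340,243).

Run:
```python
from h import *
import json
c=json.load(open('pics/w4.json'))
S=manip.calibration('scene');D=manip.calibration('side')
print(cross([ray(S,456.6,277),ray(D,219,350),ray(c,313,122,True)]))
print(plane(c,313,122,54,True),plane(c,409,167,54,True))
togo([478,306.5,64])
```

```text
(array([479.34244476, 305.80335239,  52.81098724]), [np.float64(2.316803255914027), np.float64(2.2050288591089737), np.float64(3.3916248297942135)])
[482.18021601 303.93009581  54.        ] [471.56136096 233.1666884   54.        ]
t 14.35 tcp [410.  284.5 157.9] F [-0.4 -0.8  0. ] w -0.0 q [ 0.43  0.12  1.8  -0.    1.22  1.74]
axes
 [[-1.100e-03  9.643e-01  2.649e-01]
 [-8.000e-04  2.649e-01 -9.643e-01]
 [-1.000e+00 -1.300e-03  5.000e-04]] 
shift cm [ 9.38  7.15 -0.33]
turn to down [-0.      0.0005  0.0013]
```

```bash
python3 -m creep '[0,0,0,0,1.5,-0.1,0, 0,0,0,0,2,-0.1,0, 0,0,0,0.4,2,-0.1,0, 0,0,0,1.5,1.2,0,0, 0,0,0,2,0.5,0,0, 0,0,0,2,0,0,0, 0,0,0,2,0,0,0, 0,0,0,1,0,0,0, 0,0,0,0.5,0,0,0, 0,0,0,0,0,0,0]'
python3 -m creep '[0,0,0,0.3,0,0,0, 0,0,0,0.3,0,0,0, 0,0,0,0.2,0,0,0, 0,0,0,0.2,0,0,0, 0,0,0,0.2,0,0,0, 0,0,0,0.2,0,0,0, 0,0,0,0.1,0,0,0, 0,0,0,0.1,0,0,0, 0,0,0,0,0,0,0, 0,0,0,0,0,0,0]'
```

```text
clock: 15.35
tcp_pos: [479.6, 305.7, 64.0]
orientation: [1.011, 1.324, -1.012]
force: [0.8, 0.5, -0.1]
width: 0.1
clock: 16.35
tcp_pos: [479.9, 306.5, 48.6]
orientation: [1.011, 1.323, -1.01]
force: [-1.0, 0.3, 5.3]
width: 0.1
```

```bash
python3 -m creep '[0,0,0,0.1,0,0,0, 0,0,0,0.1,0,0,0, 0,0,0,0,0,0,0, 0,0,0,0,0,0,0, 0,0,0,0,0,0,0, 0,0,0,0,0,0,0, 0,0,0,0,0,0,0, 0,0,0,0,0,0,0, 0,0,0,0,0,0,0, 0,0,0,0,0,0,0]'
python3 -m creep '[0,0,0,-0.5,0,0,0, 0,0,0,-1.5,0,0,0, 0,0,0,-2.5,0,0,0, 0,0,0,-2.5,-0.6,0,0, 0,0,0,-2,-1.5,0,0, 0,0,0,-1,-2,0.1,0, 0,0,0,0,-2,0.1,0, 0,0,0,0,-1,0.1,0, 0,0,0,0,0,0,0, 0,0,0,0,0,0,0]'
python3 - <<'E'
from h import *
S=manip.get_image('scene');D=manip.get_image('side');W=manip.get_image('wrist')
for n,x in(('scene',S),('side',D)):
    o=cv2.imread(f'pics/{n}0.png');
d=np.vstack([np.hstack([cv2.resize(S[150:330,190:510],(400,225)),cv2.resize(D[180:400,180:460],(400,225))]),cv2.resize(W[0:280],(800,350))])
cv2.imwrite('pics/f.png',d)
togo([0,0,0])
E
```

```text
clock: 17.35
tcp_pos: [479.9, 306.5, 47.9]
orientation: [1.011, 1.324, -1.01]
force: [-4.6, -1.3, 12.6]
width: 0.0
clock: 18.35
tcp_pos: [412.4, 284.7, 146.2]
orientation: [1.011, 1.323, -1.01]
force: [0.8, 0.1, 0.4]
width: -0.4
t 18.5 tcp [412.8 284.8 146.1] F [-1.1  0.1  0.1] w 0.0 q [ 0.43  0.14  1.81 -0.    1.19  1.74]
axes
 [[ 2.000e-04  9.647e-01  2.633e-01]
 [ 0.000e+00  2.633e-01 -9.647e-01]
 [-1.000e+00  2.000e-04  0.000e+00]] 
shift cm [ 14.61 -47.32  16.61]
turn to down [ 0.      0.     -0.0002]
```

View pics/f.png

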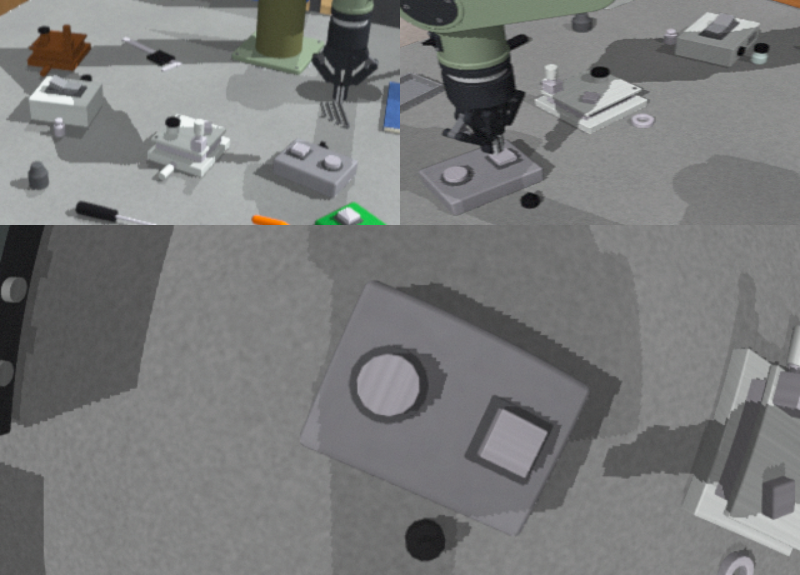

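The final picture shows the plunger down, the rocker over, the round button back up, and everything else in place with the arm clear.

```bash
python3 -c "
from station import manip
print(manip.hand_in())"
```

```text
the job is handed in; nothing more can be done
None
```

I pushed the three controls in the order asked with closed fingertips and handed the job in at about 18.5 s of robot time; no verdict was reported.

| Control | Fingertip height at the stop | Push force |
|---|---|---|
| Plunger | 79.0 mm (79 is fully down) | 13 N |
| Rocker, raised end | 75.8 mm (76 is fully over) | 13 N |
| Start button | 47.9 mm (48 is fully down) | 13 N |

- **Last pictures:** the plunger is down, the start button has come back up and the arm is clear of everything. The before-and-after crop showed the rocker fully over with the light box unmoved. The pendant and the small things in view look undisturbed. I never went near the square key.
- **Disagreements:** the wrist view put the light box and the start button about 5 mm away from where the fixed cameras did, so I aimed between the two. The two-view heights also came out low: 82 mm for the plunger head against an expected 85–87, and 79 mm for the raised rocker end against about 90 (that rocker point was only roughly picked). I took the heights at which each control stopped as the proof.
- **Failed check:** my first colour mask for the plunger caught only part of its head, and I redid it before moving down.

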